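# Click the marker box shut

## Task

Two slide-top boxes on the desk have been left open. Slide the lid of the one that holds the markers fully home, over the little click ridge at the end of its run, and let go of it. Leave the empty box open as it is, and the pen cup standing where it is.

Things in the scene. Friction and masses are not known exactly. Their poses are not given: they have to be found in the camera images.
- marker_box_lid (a joint): Opening of the marker box's blue lid, m: 0 = home, starts 0.045 to 0.080, stop at 0.095. Lid captive in grooves of a white box fixed to the desk (150 long, 74 wide, 42 high; holds black markers with red and orange caps), overhanging its low end by the opening. Slides at 1 to 2 N; a sprung ridge from 12 mm open resists with about 6 N, crest at 6.5 mm, then the lid snaps to 0 and stays.
- marker_box_grip (a point): Middle of the yellow grip block on the marker box's lid: 14 mm thick along the slide, 40 wide, 23 high. This point is 49 mm above the desk; grip's top 61, lid's top face (145 x 64 mm) 38, box rims 42. Point's +x is level and is the way the lid closes; y across, z up. The lid's trailing end is 20 mm to -x. With the lid home this point is 54 mm to -x of the box's middle.
- empty_box_grip (a point): The same point and axes on the other box: same size and colours, but empty (bare white floor seen through its open part). Its lid also stands open 45 to 80 mm and slides as easily; it is to stay as it is, so do not bump it (15 mm of movement is too much).
- pen_cup: Loose dark round pen cup, 76 mm across, 95 mm high, with pens standing out of it to about 150 mm; origin at the centre of its underside, z up. It stands beyond the boxes, between them, and is to be left standing there.
Mind the look-alikes: they are no part of the job. Leave any brown or turquoise look-alike of the part that bears marker_box_lid alone.

How it is judged:
At the end, for the whole second after the job is handed in: The marker box's lid is past its ridge and home (less than 4 mm open) and released; the empty box's lid is within 15 mm of where it started; the pen cup stands upright (within 10 degrees) within 30 mm of where it was (value of joint marker_box_lid below 0.004 m and distance of empty_box_grip from where it was at the start of the episode below 0.015 m and distance of pen_cup from where it was at the start of the episode below 0.03 m and angle between pen_cup's own z axis and vertical below 0.17 rad); the robot touches nothing.
It fails at once if the empty box's lid is moved more than 15 mm (distance of empty_box_grip from where it was at the start of the episode above 0.015 m).
It fails at once if the pen cup is knocked over or pushed more than 30 mm (distance of pen_cup from where it was at the start of the episode above 0.03 m or angle between pen_cup's own z axis and vertical above 0.5 rad).
It also fails if it takes over 32 s, if anything falls off the work surface, if the arm or the gripper's body presses on something with over 40 N, if the wrist force passes 120 N, or if a joint passes its speed limit or range.

## Robot

A 6-joint arm with a two-finger parallel gripper is mounted at the origin on the work surface. World frame = base frame: x ahead of the robot, y to its left, z up, the work surface at z = 0. Lengths are in m, angles in rad, forces in N, time in s.
With the tool pointing down it reaches from about 0.3 to 0.75 m from the base axis. Payload 8.5 kg.
Tool frame: the origin (TCP) lies midway between the tips of the shut fingers; the grasp point (between the pads) lies env.pinch_z behind it (env.pinch_z is the distance from the TCP to the grasp point, in m); z points along the fingers, y is the line along which they close (so a half turn about z gives the same grasp; the last joint's range is limited). The gripper opens to 85 mm and grips with 20 to 120 N. Pads are 22 mm wide; open, the fingers measure 114 mm over their backs; the gripper's body (76 mm by 85 mm) begins 54 mm behind the grasp point. The pads swing forward as they close: fully open they stand 13 mm farther back than shut.
Start: joints at [1.05, 0.381, 1.297, -0, 1.464, -0.215], TCP at [0.166, 0.524, 0.231] pointing down, gripper open.
Joint ranges: [-3.11, 3.11], [-0.89, 2.33], [0.22, 2.48], [-1.42, 4.56], [0.17, 2.85], [-2.88, 2.88]. Speed limits (rad/s): [2.39, 2.39, 3.14, 3.14, 3.14, 3.14].

## Interface

Orientations are given as a 3x3 rotation matrix whose columns are the frame's x, y, z axes.
In Python, from workcell import env, eyes gives the robot as it stands.
- The arm moves only by the tool apply_moves, never from a script. Its argument "commands" is a list of rows, each an object of numbers: "claw": the finger opening in mm, from 0 to 85.4; "dx", "dy", "dz": the shift along the tool's x, y, z in units of 30 mm (1.0 is 30 mm); "wx", "wy", "wz": the turn, a rotation vector about the tool's x, y, z in units of 6 degrees (1.0 is 6 degrees). A call has 1 to 12 rows; each row shifts and turns the commanded pose from where the row before left it, along the tool's axes as they then stand; what a row does not reach is not made up. A row lasts 1/8 s, in which the tool goes at most 62.5 mm and 10.7 degrees, less where a joint would pass 70% of its speed; a pose out of reach is approached as far as the arm can. A call is refused whole if a number of a shift passes 1 or a number of a turn 1, either way. A call with a gripper value outside its range is refused whole. The fingers move at their own pace and stop on an object; "grip_force" is the grip in N (left out, the last holds). Time passes only in rows, so rows that do not move let the fingers close. It gives the time, the measured TCP pose, the force, the opening and the grip force at its end, in the units of the state.
- env.state(): the state, without advancing time (a new reading comes with each control period).
- eyes.capture(name): name is "scene" or "top" or "wrist"; returns a dict with "color" (400x640x3 uint8, red, green, blue), "fx", "fy", "cx", "cy" (pixels), "R" (3x3) and "t" (3): a world point X has camera coordinates R X + t. Camera axes: x right, y down, z forward; pixel columns grow to the right and rows downward; lengths in m; the calibration is good to about 2 mm. A picture is of the moment at which its call begins. There is no depth.
- env.job_done(): hands the job in; it is judged then, once.
The state is a dict: "time": time; "joint_pos": joint angles; "joint_velocities": joint speeds; "joint_efforts": joint torques, N m; "tool_pos": TCP position; "ee_rot": TCP orientation; "contact_force": force on the tool from outside, world axes, zero at the start; "wrist_torque": the same for the moment, N m; "opening": opening from 0.0 (shut) to 1.0 (fully open); "gripper_force": force on a finger pad.
Only numpy, scipy, OpenCV 4.12 (cv2) and the standard library are available. Lean on these libraries where they do the work, as an engineer would, in place of code of your own. Each camera call takes 0.05 s, during which the arm holds its last target. There are 200 camera calls.

## Working session

There is one attempt and no reset: what is moved stays moved. The work goes in short steps, Python scripts to look and compute and a tool call to move; the robot and the scene stay as the last step left them, time stands still between calls to the robot, and variables do not carry over. Pictures are saved under pics/ and viewed, at most 10 in all, crops included, and the job is handed in when it is done.

Besides the shell and the picture viewer there is one more tool, called after "Call:" as name(argument=value, ...) on one line, values as JSON. apply_moves: Moves the arm, as the interface text tells. Its arguments: {"type":"object","properties":{"commands":{"type":"array"},"grip_force":{"type":"number"}},"required":["commands"]}

```bash
mkdir -p pics; python3 - <<'E'
from workcell import env, eyes
import cv2, pickle
print(env.pinch_z, {k:v for k,v in env.state().items() if k in('time','tool_pos','ee_rot','opening')})
for n in('scene','top'):
    c=eyes.capture(n); pickle.dump(c,open(n+'.pkl','wb')); cv2.imwrite(f'pics/{n}0.png',c['color'][:,:,::-1])
    print(n,c['fx'],c['R'],c['t'])
E
```

```text
0.0187 {'time': 0.0, 'tool_pos': array([0.16543382, 0.52423596, 0.23070159]), 'ee_rot': array([[-9.53616408e-01,  3.01023660e-01, -7.09326595e-04],
       [ 3.01024347e-01,  9.53615632e-01, -1.25238652e-03],
       [ 2.99426957e-04, -1.40782091e-03, -9.99998964e-01]]), 'opening': 1.0007268722095635}
scene 404.2795451293893 [[-0.0045881   0.99983158 -0.01776983]
 [ 0.63994536 -0.01071904 -0.76834565]
 [-0.76840672 -0.01489696 -0.6397884 ]] [ 0.00579135 -0.3395104   1.32741939]
top 501.8434676359386 [[-0.05707602 -0.99836685 -0.00244112]
 [-0.97659686  0.05633897 -0.20756804]
 [ 0.20736658 -0.00946317 -0.97821754]] [0.04535813 0.6351213  0.85905641]
```

View pics/scene0.png

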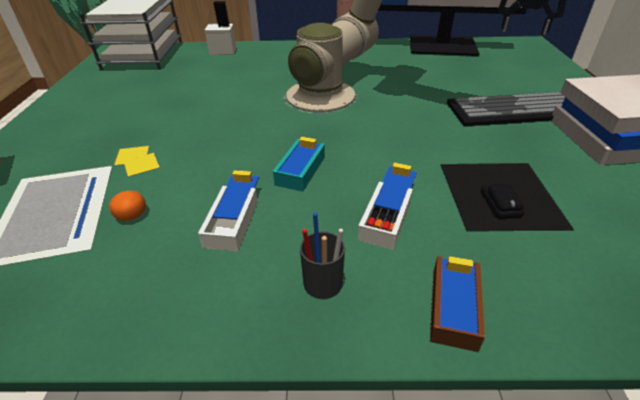

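View pics/top0.png

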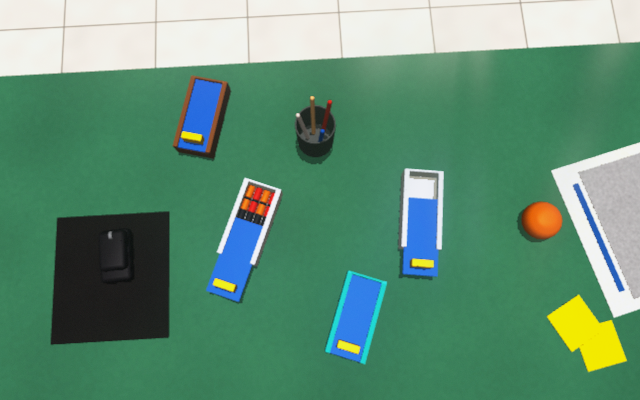

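Top view: the candidates are the white box with black, red and orange markers (grip at 224,286), the empty white box (423,264), turquoise (348,347) and brown (191,137). I choose the marker box at (224,286). The pen cup is at (315,135). Next: a close crop and a measurement.

```bash
cat > h.py <<'E'
import numpy as np, cv2, pickle
def ray(c,uv,z):
    d=np.array([(uv[0]-c['cx'])/c['fx'],(uv[1]-c['cy'])/c['fy'],1.]); R=np.array(c['R']); t=np.array(c['t'])
    o=-R.T@t; w=R.T@d; return o+w*(z-o[2])/w[2]
def proj(c,X):
    p=np.array(c['R'])@X+c['t']; return c['fx']*p[0]/p[2]+c['cx'],c['fy']*p[1]/p[2]+c['cy']
E
python3 - <<'E'
from h import *
c=pickle.load(open('top.pkl','rb')); im=c['color'][:,:,::-1].copy()
cv2.imwrite('pics/crop.png',cv2.resize(im[165:315,190:300],None,fx=4,fy=4,interpolation=cv2.INTER_CUBIC))
hsv=cv2.cvtColor(im,cv2.COLOR_BGR2HSV)
def blob(lo,hi,x0,x1,y0,y1):
    m=cv2.inRange(hsv,lo,hi); k=np.zeros_like(m); k[y0:y1,x0:x1]=m[y0:y1,x0:x1]; return np.argwhere(k)[:,::-1]
for nm,b in(('marker',(195,275,265,310)),('empty',(400,440,250,275))):
    P=blob((22,120,100),(35,255,255),*b); 
    r=cv2.minAreaRect(P.astype(np.float32)); print(nm,r,'grip top',ray(c,r[0],.061))
B=blob((105,150,60),(125,255,255),195,285,215,310)
W=np.array([ray(c,p,.038)[:2] for p in B]); r=cv2.minAreaRect(W.astype(np.float32)); print('lid',r); print(cv2.boxPoints(r))
print('cup',ray(c,(315,118),.095),'brown',ray(c,(191,137),.061),'turq',ray(c,(348,347),.061))
E
```

```text
marker ((224.10003662109375, 284.7000427246094), (22.135942459106445, 7.589465618133545), 18.434947967529297) grip top [0.48691219 0.18416863 0.061     ]
empty ((421.9098815917969, 262.9918212890625), (22.090721130371094, 7.786073684692383), 5.19442892074585) grip top [ 0.5051349  -0.17315357  0.061     ]
lid ((0.5353953838348389, 0.16536131501197815), (0.06452801078557968, 0.14617449045181274), 68.23699188232422)
[[0.45555493 0.16249534]
 [0.5913109  0.10829848]
 [0.6152358  0.16822729]
 [0.47947985 0.22242415]]
cup [0.77965582 0.00443547 0.095     ] brown [0.76811402 0.24199253 0.061     ] turq [ 0.36731697 -0.02980842  0.061     ]
```

View pics/crop.png

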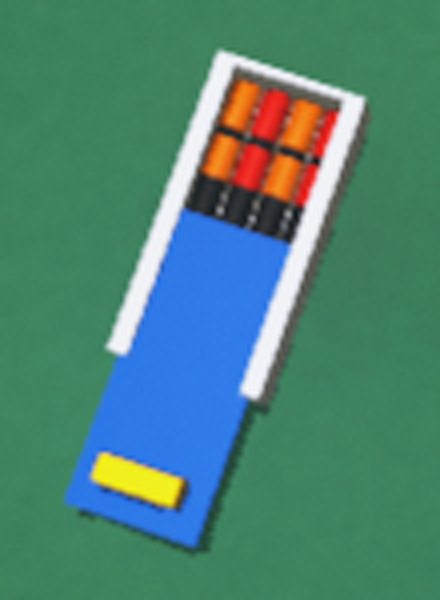

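The crop confirms the choice: the marker box, with its lid open toward the robot and the yellow grip at crop (138,480). The closing direction is (0.929, -0.370), and the grip is at about (0.487, 0.184). I'll shut the fingers and push the block from behind.

Call:
apply_moves(commands=[{"claw":0,"wz":0.7,"dx":-1,"dy":-0.55},{"claw":0,"dx":-1,"dy":-0.55},{"claw":0,"dx":-1,"dy":-0.55},{"claw":0,"dx":-1,"dy":-0.55},{"claw":0,"dx":-1,"dy":-0.55},{"claw":0,"dx":-1,"dy":-0.55},{"claw":0,"dx":-1,"dy":-0.55},{"claw":0,"dx":-1,"dy":-0.55},{"claw":0,"dx":-1,"dy":-0.55},{"claw":0,"dx":-1,"dy":-0.55},{"claw":0,"dx":-1,"dy":-0.55},{"claw":0,"dx":-1,"dy":-0.5}])

```text
schema error: expected keys claw, dx, dy, dz, wx, wy, wz
```

```bash
cat > st.py <<'E'
from workcell import env
from h import *
s=env.state(); p=s['tool_pos'];R=np.array(s['ee_rot']); g=np.array([.4867,.1845,.049])
print(s['time'],p.round(4),'rot',R[:2,0].round(3),'to grip in tool',(R.T@(g-p)*1000).round(1),'F',s['contact_force'].round(1),s['opening'])
c=pickle.load(open('top.pkl','rb'))
far=ray(c,(263.4,184),.042); d=np.array([.929,-.370]); print('box mid',far[:2]-d*.075,'opening',d@(far[:2]-d*.075-g[:2])-.054)
E
python3 st.py
```

```text
0.1 [0.1654 0.5242 0.2308] rot [-0.954  0.301] to grip in tool [-408.7 -227.   181.9] F [ 0.6  0.6 -0. ] 0.9992365368695002
box mid [0.60310857 0.13704655] opening 0.07170133473426923
```

Call:
apply_moves(commands=[{"claw":0,"dx":-1,"dy":-0.55,"dz":0,"wx":0,"wy":0,"wz":0.7},{"claw":0,"dx":-1,"dy":-0.55,"dz":0,"wx":0,"wy":0,"wz":0},{"claw":0,"dx":-1,"dy":-0.55,"dz":0,"wx":0,"wy":0,"wz":0},{"claw":0,"dx":-1,"dy":-0.55,"dz":0,"wx":0,"wy":0,"wz":0},{"claw":0,"dx":-1,"dy":-0.55,"dz":0,"wx":0,"wy":0,"wz":0},{"claw":0,"dx":-1,"dy":-0.55,"dz":0,"wx":0,"wy":0,"wz":0},{"claw":0,"dx":-1,"dy":-0.55,"dz":0,"wx":0,"wy":0,"wz":0},{"claw":0,"dx":-1,"dy":-0.55,"dz":0,"wx":0,"wy":0,"wz":0},{"claw":0,"dx":-1,"dy":-0.55,"dz":0,"wx":0,"wy":0,"wz":0},{"claw":0,"dx":-1,"dy":-0.55,"dz":0,"wx":0,"wy":0,"wz":0},{"claw":0,"dx":-1,"dy":-0.55,"dz":0,"wx":0,"wy":0,"wz":0},{"claw":0,"dx":-1,"dy":-0.5,"dz":0,"wx":0,"wy":0,"wz":0}])

```text
time: 1.6
tool_pos: [0.4296, 0.2093, 0.2311]
ee_rot: [[-0.929, 0.37, -0.001], [0.37, 0.929, -0.0], [0.001, -0.0, -1.0]]
contact_force: [0.7, 0.1, 0.6]
opening: -0.001
gripper_force: 0.0
```

```bash
python3 st.py
```

```text
1.6 [0.4296 0.2093 0.2311] rot [-0.929  0.37 ] to grip in tool [-62.3  -1.9 182.1] F [0.7 0.1 0.6] -0.0008927125415503992
box mid [0.60310857 0.13704655] opening 0.07170133473426923
```

Call:
apply_moves(commands=[{"claw":0,"dx":0,"dy":-0.06,"dz":1,"wx":0,"wy":0,"wz":0},{"claw":0,"dx":0,"dy":0,"dz":1,"wx":0,"wy":0,"wz":0},{"claw":0,"dx":0,"dy":0,"dz":1,"wx":0,"wy":0,"wz":0},{"claw":0,"dx":0,"dy":0,"dz":1,"wx":0,"wy":0,"wz":0},{"claw":0,"dx":0,"dy":0,"dz":1,"wx":0,"wy":0,"wz":0},{"claw":0,"dx":0,"dy":0,"dz":0.8,"wx":0,"wy":0,"wz":0},{"claw":0,"dx":0,"dy":0,"dz":0.35,"wx":0,"wy":0,"wz":0},{"claw":0,"dx":-0.4,"dy":0,"dz":0,"wx":0,"wy":0,"wz":0},{"claw":0,"dx":-0.4,"dy":0,"dz":0,"wx":0,"wy":0,"wz":0},{"claw":0,"dx":0,"dy":0,"dz":0,"wx":0,"wy":0,"wz":0}])

```text
time: 2.85
tool_pos: [0.4523, 0.1994, 0.0475]
ee_rot: [[-0.929, 0.371, 0.002], [0.371, 0.929, 0.0], [-0.002, 0.001, -1.0]]
contact_force: [-0.4, -0.7, 0.7]
opening: 0.004
gripper_force: 0.0
```

```bash
python3 st.py; python3 - <<'E'
from workcell import eyes
import cv2
a=eyes.capture('top')['color'][150:350,150:330,::-1]; b=eyes.capture('scene')['color'][120:270,320:500,::-1]
a=cv2.resize(a,(360,400));b=cv2.resize(b,(432,360)); import numpy as np
o=np.zeros((400,792,3),'uint8');o[:,:360]=a;o[:360,360:]=b;cv2.imwrite('pics/a1.png',o)
E
```

```text
2.85 [0.4523 0.1994 0.0475] rot [-0.929  0.371] to grip in tool [-37.5  -1.1  -1.4] F [-0.4 -0.7  0.7] 0.0035264796306307784
box mid [0.60310857 0.13704655] opening 0.07170133473426923
```

View pics/a1.png

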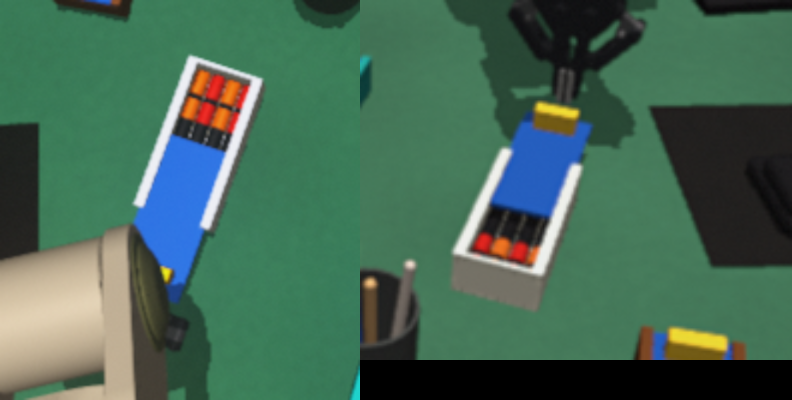

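The fingers, at (565,95) in the picture, stand centred behind the yellow grip at (556,118). Now I push.

Call:
apply_moves(commands=[{"claw":0,"dx":-0.3,"dy":0,"dz":0,"wx":0,"wy":0,"wz":0},{"claw":0,"dx":-0.2,"dy":0,"dz":0,"wx":0,"wy":0,"wz":0},{"claw":0,"dx":-0.2,"dy":0,"dz":0,"wx":0,"wy":0,"wz":0},{"claw":0,"dx":-0.25,"dy":0,"dz":0,"wx":0,"wy":0,"wz":0},{"claw":0,"dx":-0.25,"dy":0,"dz":0,"wx":0,"wy":0,"wz":0},{"claw":0,"dx":-0.25,"dy":0,"dz":0,"wx":0,"wy":0,"wz":0},{"claw":0,"dx":-0.25,"dy":0,"dz":0,"wx":0,"wy":0,"wz":0},{"claw":0,"dx":-0.25,"dy":0,"dz":0,"wx":0,"wy":0,"wz":0},{"claw":0,"dx":-0.25,"dy":0,"dz":0,"wx":0,"wy":0,"wz":0},{"claw":0,"dx":-0.2,"dy":0,"dz":0,"wx":0,"wy":0,"wz":0},{"claw":0,"dx":0,"dy":0,"dz":0,"wx":0,"wy":0,"wz":0}])

```text
time: 4.32
tool_pos: [0.5182, 0.1729, 0.0468]
ee_rot: [[-0.929, 0.37, 0.001], [0.37, 0.929, -0.0], [-0.001, 0.0, -1.0]]
contact_force: [-0.3, -1.0, 0.3]
opening: 0.002
gripper_force: 0.0
```

```bash
python3 st.py
```

```text
4.325 [0.5182 0.1729 0.0468] rot [-0.929  0.37 ] to grip in tool [33.6 -0.9 -2.2] F [-0.3 -1.   0.3] 0.0015095143467611636
box mid [0.60310857 0.13704655] opening 0.07170133473426923
```

Call:
apply_moves(commands=[{"claw":0,"dx":-0.15,"dy":0,"dz":0,"wx":0,"wy":0,"wz":0},{"claw":0,"dx":-0.15,"dy":0,"dz":0,"wx":0,"wy":0,"wz":0},{"claw":0,"dx":-0.15,"dy":0,"dz":0,"wx":0,"wy":0,"wz":0},{"claw":0,"dx":-0.1,"dy":0,"dz":0,"wx":0,"wy":0,"wz":0},{"claw":0,"dx":0,"dy":0,"dz":0,"wx":0,"wy":0,"wz":0}])

```text
time: 4.95
tool_pos: [0.5331, 0.167, 0.0469]
ee_rot: [[-0.929, 0.37, -0.0], [0.37, 0.929, 0.0], [0.0, 0.0, -1.0]]
contact_force: [-2.4, 0.8, 0.7]
opening: 0.002
gripper_force: 1.1
```

Call:
apply_moves(commands=[{"claw":0,"dx":-0.1,"dy":0,"dz":0,"wx":0,"wy":0,"wz":0},{"claw":0,"dx":0,"dy":0,"dz":0,"wx":0,"wy":0,"wz":0}])

```text
time: 5.2
tool_pos: [0.5365, 0.1657, 0.0469]
ee_rot: [[-0.929, 0.37, 0.001], [0.37, 0.929, -0.0], [-0.001, 0.0, -1.0]]
contact_force: [0.6, -0.8, -0.6]
opening: -0.0
gripper_force: 0.0
```

Call:
apply_moves(commands=[{"claw":0,"dx":-0.1,"dy":0,"dz":0,"wx":0,"wy":0,"wz":0},{"claw":0,"dx":0,"dy":0,"dz":0,"wx":0,"wy":0,"wz":0}])

```text
time: 5.45
tool_pos: [0.5388, 0.1647, 0.0468]
ee_rot: [[-0.929, 0.37, 0.0], [0.37, 0.929, -0.0], [-0.0, 0.0, -1.0]]
contact_force: [1.2, 0.1, -0.5]
opening: -0.0
gripper_force: 0.0
```

Call:
apply_moves(commands=[{"claw":0,"dx":-0.08,"dy":0,"dz":0,"wx":0,"wy":0,"wz":0},{"claw":0,"dx":0,"dy":0,"dz":0,"wx":0,"wy":0,"wz":0}])

```text
time: 5.7
tool_pos: [0.5389, 0.1647, 0.0467]
ee_rot: [[-0.929, 0.37, -0.005], [0.37, 0.929, 0.001], [0.005, -0.001, -1.0]]
contact_force: [-9.1, 3.8, 6.3]
opening: 0.001
gripper_force: 4.7
```

The lid snapped and now stands against a hard stop. I'll back off, lift and check.

Call:
apply_moves(commands=[{"claw":0,"dx":0.5,"dy":0,"dz":0,"wx":0,"wy":0,"wz":0},{"claw":0,"dx":0.7,"dy":0,"dz":0,"wx":0,"wy":0,"wz":0},{"claw":0,"dx":0.5,"dy":0,"dz":-1,"wx":0,"wy":0,"wz":0},{"claw":0,"dx":1,"dy":0.5,"dz":-1,"wx":0,"wy":0,"wz":0},{"claw":0,"dx":1,"dy":1,"dz":-1,"wx":0,"wy":0,"wz":0},{"claw":0,"dx":1,"dy":1,"dz":-1,"wx":0,"wy":0,"wz":0},{"claw":0,"dx":1,"dy":1,"dz":-1,"wx":0,"wy":0,"wz":0},{"claw":0,"dx":0,"dy":1,"dz":0,"wx":0,"wy":0,"wz":0},{"claw":0,"dx":0,"dy":1,"dz":0,"wx":0,"wy":0,"wz":0},{"claw":0,"dx":0,"dy":1,"dz":0,"wx":0,"wy":0,"wz":0},{"claw":0,"dx":0,"dy":0,"dz":0,"wx":0,"wy":0,"wz":0}])

```text
time: 7.08
tool_pos: [0.454, 0.4095, 0.1961]
ee_rot: [[-0.93, 0.369, 0.0], [0.369, 0.93, -0.0], [-0.0, 0.0, -1.0]]
contact_force: [-0.6, -0.2, -0.4]
opening: 0.003
gripper_force: 0.0
```

```bash
python3 - <<'E'
from workcell import eyes
from h import *
c=eyes.capture('top'); im=c['color'][:,:,::-1].copy()
cv2.imwrite('pics/end.png',cv2.resize(im[60:310,150:460],None,fx=2.2,fy=2.2))
m=cv2.inRange(cv2.cvtColor(im,cv2.COLOR_BGR2HSV),(22,120,100),(35,255,255))
n,l,s,ce=cv2.connectedComponentsWithStats(m)
for k in range(1,n):
    if s[k,4]>50: print(ce[k].round(1),ray(c,ce[k],.061)[:2].round(4))
print('home expected',np.array([.6031,.1370])-.054*np.array([.929,-.37]))
E
```

```text
[191.  136.3] [0.7696 0.2419]
[238.1 246.8] [0.5533 0.1575]
[421.8 263. ] [ 0.5052 -0.173 ]
[587.3 334.4] [ 0.3646 -0.4498]
[348.  346.5] [ 0.3682 -0.0299]
home expected [0.552934 0.15698 ]
```

View pics/end.png

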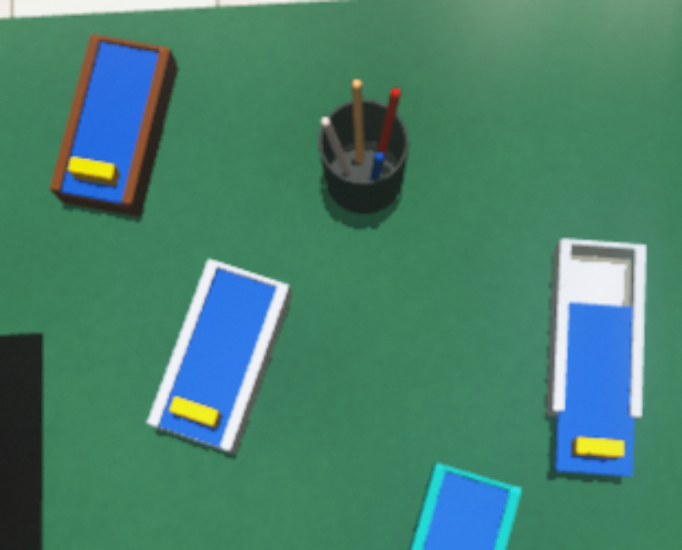

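The marker box lid is fully home, with its grip at (193,412) within 1 mm of the expected spot. The empty box's lid (grip 600,448) and the cup (365,155) have not moved.

```bash
python3 -c "
from workcell import env
print(env.job_done())"
```

```text
the job is handed in; nothing more can be done
None
```

The marker box's lid is home past its ridge and released, the empty box's lid and the pen cup are where they started, and the job was handed in at about 7 s; no verdict came back.

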